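# Open the studio lamp's battery bay

## Task

The painter's lamp lies face down with its battery cover clipped in: find the black snap tab that stands somewhere along the slot at the cover's edge, press it gently inward until that edge of the cover springs up, then lift the cover off by its rib. Lay it down gently, flat and rib upward, in the middle of the cork mat, and leave everything else on the table where it is.

Things in the scene. Friction and masses are not known exactly. Their poses are not given: they have to be found in the camera images.
- lamp: Grey studio lamp lying face down, fixed, battery bay upward. Origin on the table under the bay's middle; z up. Bay walls outside x -86 to +90, y -95 to +95 mm, top 58 mm up; black heat sink behind to x = +122 mm, 44 mm high. The cover sits sunk in the bay; along its -x edge runs an open slot (lamp x -67 to -38, y -62 to +62 mm), outside it the cover's edge bar (x -75 to -67 mm).
- slot_mid (a point): Fixed point mid-slot: lamp x = -66 mm, y = 0, 66 mm up. One black snap tab, 24 mm wide (y), stands up from the slot, head x -73 to -60 mm, 51 to 83 mm above the table, hooked over the edge bar. Its centre is anywhere from y = -45 to +45 mm, not reported: see or feel it. It cannot shift along y; it flexes to +x (inward) only.
- tab_line (a point): Fixed point mid-way along the line of the tab's outer (-x) face: lamp x = -73 mm, y = 0, 75 mm up. Pressed to +x the tab starts at 3 N, lets go of the bar at 6 to 8 mm (6 N), stops at 12 mm (8 N); over 30 N breaks it. Then springs lift the bar: press the head above 64 mm from the table to stay clear of it. Released, the tab rests behind the raised bar and cannot catch it again.
- cover_grip (a point): Centre of the grip rib on the grey clip-in cover: 50 mm long (x), 12 thick (y), 20 high; rib foot (plate top) 10 mm, cover underside 15 mm below. Axes as the lamp's while fitted, then 60 mm above the table. Cover 156 x 170 x 5 mm, 120 to 210 g. Two tongues at its +x edge reach 4.5 mm under a bay lip; lift by the rib letting it tilt, -x edge up, some 20 degrees, and they slide out.
- cover_edge (a point): Middle of the cover's edge bar (8 mm wide, 6 mm high; the -x edge that the tab holds), half-way up it; about 48 mm above the table while held, about 57 mm once released (bar top then 60 mm, still between the bay walls). 62 mm along -x from the rib's centre and 12 mm lower.
- cover_mid (a point): Centre of the cover plate, half-way through its 5 mm thickness; 9 mm along +x from the rib's centre and 12.5 mm lower.
- mat: Cork mat, 230 x 230 x 4 mm, fixed flat on the table; origin centre of its underside, x and y along its sides.
- palette_knife: Bystander, loose: palette knife, 190 mm long, lying between lamp and mat; origin at its underside.
- varnish: Bystander, loose: amber bottle, 54 mm wide, 130 mm tall; origin centre of underside.
- primer: Bystander, loose: metal can, 84 mm wide, 100 mm tall; origin centre of underside.
- pigment: Bystander, loose: glass jar, 66 mm wide, 75 mm tall; origin centre of underside.
- tape: Bystander, loose: roll of paper tape lying flat, 76 mm across, 24 mm tall; origin centre of underside.
- sketchbook: Bystander, loose: sketchbook lying flat, 150 x 110 x 18 mm; origin centre of underside.
- brush: Bystander, loose: paint brush, 200 mm long, lying; origin at its underside.
- brush_pot: Bystander, loose: dark wooden pot of brushes, 96 mm wide, 220 mm tall with its brushes; origin centre of underside.
There are look-alikes about, which are no part of the job. There is more than one size of the part that bears cover_grip; the job needs the largest.

How it is judged:
On the way, in this order (a step that is already met when the one before it is completed fails the run):
1. the tab has let go and the edge of the cover has sprung up (edge bar more than 5 mm above where it was held) (z of cover_edge in the frame of lamp above 0.052 m), for 0.2 s.
2. the cover is lifted clear of the lamp (z of cover_grip in the frame of lamp above 0.12 m), for 0.1 s.
At the end, for the whole second after the job is handed in: The cover lies at rest on the cork mat, rib upward, flat within 0.1 rad, its centre within 45 mm of the mat's centre along each side of the mat (x of cover_mid in the frame of mat between -0.045 and 0.045 m and y of cover_mid in the frame of mat between -0.045 and 0.045 m and height (world z) of cover_grip below 0.026 m and angle between cover_grip's own z axis and vertical below 0.1 rad and linear speed of cover below 0.02 m/s); the robot touches nothing.
It fails at once if the snap tab is pressed or pulled with more than 30 N (contact force between tab and anything else above 30 N).
It fails at once if the cover is dropped or thrown (falls loose faster than 0.8 m/s) (linear speed of cover above 0.8 m/s and contact force between cover and the fingers below 0.1 N).
It fails at once if a bystander is moved more than 30 mm (distance of any of palette_knife, varnish, primer, pigment, tape, sketchbook, brush, brush_pot from where it was at the start of the episode above 0.03 m).
It also fails if it takes over 59 s, if anything falls off the work surface, if the arm or the gripper's body presses on something with over 40 N, if the wrist force passes 120 N, or if a joint passes its speed limit or range.

## Robot

A 6-joint arm with a two-finger parallel gripper is mounted at the origin on the work surface. World frame = base frame: x ahead of the robot, y to its left, z up, the work surface at z = 0. Lengths are in m, angles in rad, forces in N, time in s.
With the tool pointing down it reaches from about 0.3 to 0.775 m from the base axis. Payload 14.6 kg.
Tool frame: the origin (TCP) lies at the centre of the arm's flange, where the gripper is bolted on; the fingertips stand 199 mm ahead of it and the grasp point (between the pads) lies ctrl.tcp_to_grasp ahead of it (ctrl.tcp_to_grasp is the distance from the TCP to the grasp point, in m); z points along the fingers, y is the line along which they close (so a half turn about z gives the same grasp; the last joint's range is limited). The gripper opens to 94 mm and grips with 3 to 60 N. Pads are 16 mm wide; open, the fingers measure 119 mm over their backs; the gripper's body (75 mm by 177 mm) begins 78 mm behind the grasp point.
Start: joints at [1.093, 0.3, 1.521, -0, 1.321, -0.067], TCP at [0.22, 0.504, 0.405] pointing down, gripper open.
Joint ranges: [-3.03, 3.03], [-0.79, 2.21], [0.23, 2.52], [-1.04, 4.18], [0, 3.07], [-2.55, 2.55]. Speed limits (rad/s): [2.22, 2.22, 2.57, 3.14, 3.14, 3.14].

## Interface

Orientations are given as [roll, pitch, yaw] about the fixed x, y, z axes, in that order (R = Rz(yaw) Ry(pitch) Rx(roll)).
In Python, from station import ctrl gives the robot as it stands. The module is installed in compiled form; this text tells all that it offers.
- The arm moves only by the shell command python3 -m jog 'ROWS' [OPENING] [FORCE]. ROWS is JSON, a list of rows, each a list of 6 numbers: the shift along the tool's x, y, z in cm, then the turn, a rotation vector about the tool's x, y, z in rad. In form: [[tx, ty, tz, ax, ay, az], ...]. A call has 1 to 8 rows; each row is the pose to reach, as a shift and turn from the pose commanded when the call began, along the tool's axes at that moment; what a row does not reach only later rows make up. A row lasts 1/10 s, in which the tool goes at most 50 mm and 8.59 degrees, less where a joint would pass 70% of its speed; a pose out of reach is approached as far as the arm can. A call with a gripper value outside its range is refused whole. OPENING is the opening in per cent of the stroke, from 0 (shut) to 100 (fully open), set as the call begins (- or left out, the last holds). The fingers move at their own pace and stop on an object; FORCE is the grip in N (left out, the last holds). Time passes only in rows, so rows that repeat a pose let the fingers close. It gives the time, the measured TCP pose, the force, the opening and the grip force at its end, in the units of the state.
- ctrl.get_obs(): the state, without advancing time (a new reading comes with each control period).
- ctrl.camera(name): name is "side" or "top"; returns a dict with "img" (384x512x3 uint8, blue, green, red), "intrinsics" (3x3 intrinsics, pixels), "k1" (the pictures are not rectified: a ray, as slopes to the right and down, at radius r is drawn at 1 + k1 r^2 times it, then the intrinsics apply), "R" (3x3) and "t" (3): a world point X has camera coordinates R X + t. Camera axes: x right, y down, z forward; pixel columns grow to the right and rows downward; lengths in m; the calibration is good to about 2 mm. A picture is of the moment at which its call begins. There is no depth.
- ctrl.hand_in(): hands the job in; it is judged then, once.
The state is a dict: "time_s": time; "qpos": joint angles; "joint_vel": joint speeds; "tau": joint torques, N m; "ee_pos": TCP position; "eef_rot": TCP orientation; "force": force on the tool from outside, world axes, zero at the start; "moment": the same for the moment, N m; "grip_width": finger opening in m; "grip_force": force on a finger pad.
Only numpy, scipy, OpenCV 4.12 (cv2) and the standard library are available. Lean on these libraries where they do the work, as an engineer would, in place of code of your own. Each camera call takes 0.05 s, during which the arm holds its last target. There are 200 camera calls.

## Working session

There is one attempt and no reset: what is moved stays moved. The work goes in short steps, Python scripts to look and compute and a shell command to move; the robot and the scene stay as the last step left them, time stands still between calls to the robot, and variables do not carry over. Pictures are saved under pics/ and viewed, at most 10 in all, crops included, and the job is handed in when it is done.

```bash
mkdir -p pics && cat > h.py <<'E'
import numpy as np, cv2
from station import ctrl
from scipy.spatial.transform import Rotation as Ro
def cam(n):
    c=ctrl.camera(n); 
    for k in("intrinsics","R","t"): c[k]=np.array(c[k],float)
    return c
def ray(c,u,v):
    K=c["intrinsics"]; x=(u-K[0,2])/K[0,0]; y=(v-K[1,2])/K[1,1]
    a,b=x,y
    for _ in range(20):
        s=1+c["k1"]*(a*a+b*b); a,b=x/s,y/s
    return -c["R"].T@c["t"], c["R"].T@np.array([a,b,1.])
def onz(c,u,v,z):
    o,d=ray(c,u,v); return o+d*(z-o[2])/d[2]
def proj(c,X):
    p=c["R"]@np.array(X)+c["t"]; a,b=p[:2]/p[2]; s=1+c["k1"]*(a*a+b*b)
    K=c["intrinsics"]; return K[0,0]*a*s+K[0,2],K[1,1]*b*s+K[1,2]
E
python3 - <<'E'
from h import *
import pickle
for n in("top","side"):
    c=cam(n); cv2.imwrite(f"pics/{n}0.png",cv2.resize(c["img"],(768,576),interpolation=cv2.INTER_CUBIC))
    pickle.dump(c,open(n+"0.pkl","wb")); print(n,-c["R"].T@c["t"],c["R"].round(3).tolist(),c["intrinsics"][0,0],c["k1"])
o=ctrl.get_obs(); print(o, ctrl.tcp_to_grasp)
E
```

```text
top [0.17328123 0.11260713 1.73753675] [[-0.071, -0.997, 0.001], [-0.975, 0.069, -0.212], [0.211, -0.016, -0.977]] 428.1625338004423 -0.12876253311582592
side [ 0.12888957 -0.87546123  0.9436588 ] [[0.91, -0.414, -0.02], [-0.273, -0.563, -0.78], [0.312, 0.715, -0.625]] 433.94248916388517 0.04741134132895492
{'time_s': 0.1, 'qpos': array([ 1.09339052e+00,  3.00429213e-01,  1.52153436e+00, -7.46671031e-06,
        1.32071028e+00, -6.65953973e-02]), 'joint_vel': array([-2.69714388e-05, -1.91814674e-03, -3.68027494e-03, -1.20798103e-03,
        1.19048202e-03,  1.11361901e-03]), 'tau': array([-1.75028534e-03, -5.32655454e+01, -3.53275430e+01,  7.08151306e-02,
        2.35723250e-02, -3.96728069e-05]), 'ee_pos': array([0.21963052, 0.50421087, 0.40412896]), 'eef_rot': array([-3.14051337e+00, -6.47335604e-05,  2.73078406e+00]), 'force': array([-0.33815859, -0.05074588,  0.10850393]), 'moment': array([ 0.04091622, -0.0324306 ,  0.009445  ]), 'grip_force': 0.0, 'grip_width': 0.09421604905963474} 0.1804
```

View pics/top0.png

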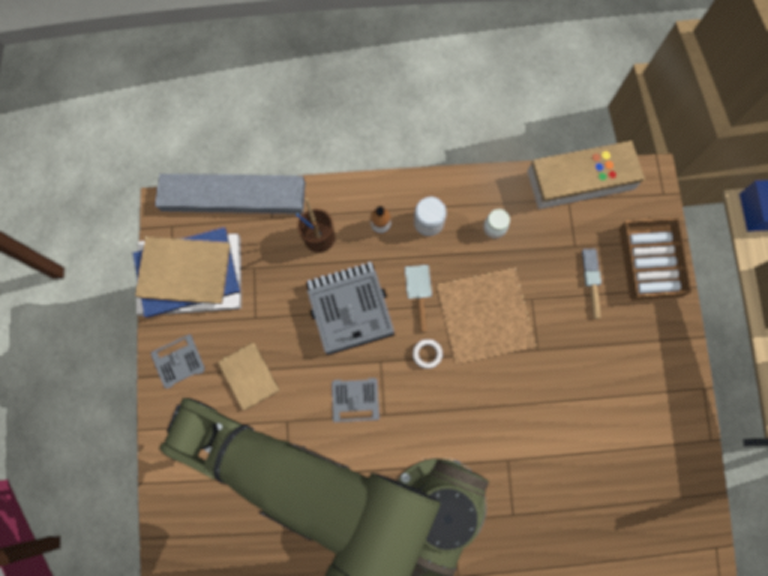

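View pics/side0.png

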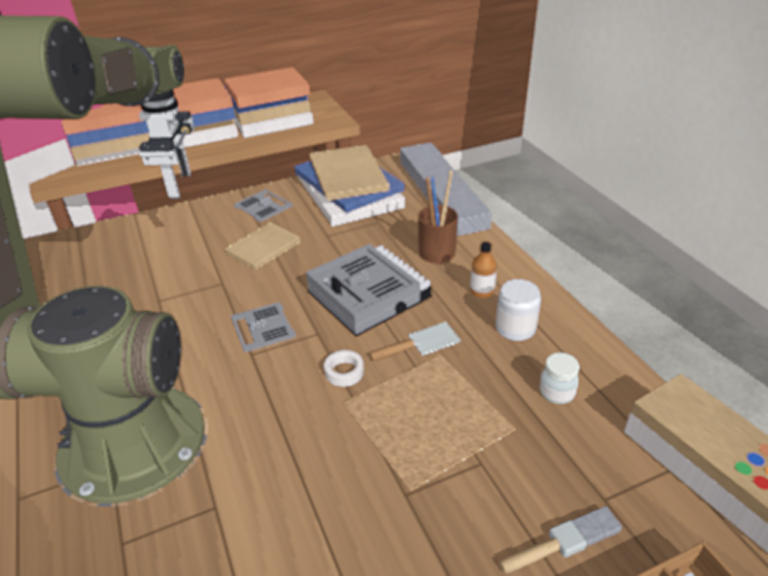

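The top view shows the lamp with its fitted cover at about (350,308), the mat at (486,314) and the knife at (420,295). There are three candidate covers: the one fitted in the lamp (350,308), and loose plates at (178,360) and (356,400). Only the fitted one is in the lamp and it looks largest, so I'll confirm it in an enlarged crop.

```bash
python3 - <<'E'
from h import *
import pickle
t=pickle.load(open("top0.pkl","rb"));s=pickle.load(open("side0.pkl","rb"))
a=cv2.resize(t["img"][170:245,195:270],(525,525),interpolation=cv2.INTER_CUBIC)
a=cv2.resize(t["img"][165:240,200:267],None,fx=6,fy=6,interpolation=cv2.INTER_CUBIC)
b=cv2.resize(s["img"][157:232,200:262+30],None,fx=4.3,fy=6,interpolation=cv2.INTER_CUBIC)[:,:395]
cv2.imwrite("pics/crop.png",np.hstack([a,b]))
print(a.shape,b.shape)
# mat by colour, knife etc: print hsv at some places
h=cv2.cvtColor(t["img"],cv2.COLOR_BGR2HSV)
for u,v in((324,209),(300,190),(350,260),(233,205),(262,187),(225,230)): print(u,v,h[v,u])
E
```

```text
(450, 402, 3) (450, 395, 3)
324 209 [ 15 108 166]
300 190 [ 15 108 163]
350 260 [ 15 113 144]
233 205 [108  19 135]
262 187 [ 15 112 144]
225 230 [105  20 130]
```

View pics/crop.png

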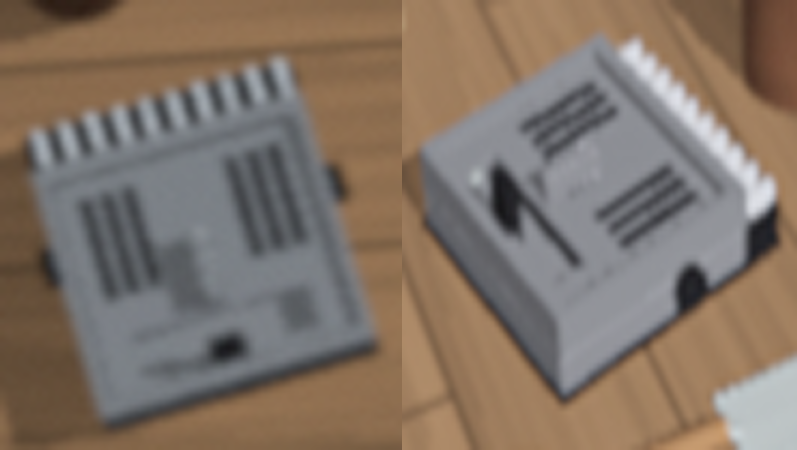

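The crop confirms the fitted cover as the target. A black tab shows at crop (228,347) in the top view and (505,200) in the side view. I'll fix the lamp pose from its wall corners in both views and triangulate the tab.

```bash
python3 - <<'E'
from h import *
import pickle
t=pickle.load(open("top0.pkl","rb"));s=pickle.load(open("side0.pkl","rb"))
T=lambda x,y:(200+x/6-.4,165+y/6-.4); S=lambda x,y:(200+(x-402)/4.3-.4,157+y/6-.4)
names="FL FR BR BL".split()  # front = robot side; L=+y
print("top z58");
for n,p in zip(names,[(100,408),(374,338),(300,100),(38,178)]): print(n,onz(t,*T(*p),.058).round(4))
print("side z58")
for n,p in zip(names,[(425,152),(560,302),(742,190),(604,38)]): print(n,onz(s,*S(*p),.058).round(4))
def tri(p,q):
    o1,d1=ray(t,*p);o2,d2=ray(s,*q);A=np.c_[d1,-d2];k=np.linalg.lstsq(A,o2-o1,rcond=None)[0]
    a,b=o1+k[0]*d1,o2+k[1]*d2; return (a+b)/2,np.linalg.norm(a-b)
print("tab",tri(T(228,347),S(505,180)), onz(t,*T(228,347),.083), onz(s,*S(503,170),.083))
# mat via cork texture: local saturation std
for c,nm in((t,"top"),(s,"side")):
    g=cv2.cvtColor(c["img"],cv2.COLOR_BGR2GRAY).astype(float)
    hp=np.abs(g-cv2.GaussianBlur(g,(0,0),1.5)); m=cv2.GaussianBlur(hp,(0,0),2.5)
    print(nm, "texture mat/table", m[209,324] if nm=="top" else m[280,290], m[260,350])
for n,p in zip(("TL","TR","BR","BL"),[(438,284),(518,268),(537,349),(456,361)]): print("mat top",n,onz(t,p[0]/1.5,p[1]/1.5,.004).round(4))
for n,p in zip(("L","B","R","T"),[(348,404),(413,486),(514,428),(441,362)]): print("mat side",n,onz(s,p[0]/1.5,p[1]/1.5,.004).round(4))
E
```

```text
top z58
FL [0.427  0.2672 0.058 ]
FR [0.4611 0.0834 0.058 ]
BR [0.6274 0.1216 0.058 ]
BL [0.5859 0.3012 0.058 ]
side z58
FL [0.422  0.2645 0.058 ]
FR [0.4691 0.0989 0.058 ]
BR [0.6297 0.1255 0.058 ]
BL [0.5914 0.3053 0.058 ]
tab (array([0.45792436, 0.17912665, 0.08569688]), np.float64(0.0016215947079182777)) [0.45757763 0.17937117 0.083     ] [0.46153323 0.19132812 0.083     ]
top texture mat/table 2.0969021179326877 1.0651466894933734
side texture mat/table 3.493136582044338 3.1559179726265216
mat top TL [ 0.5948 -0.0523  0.004 ]
mat top TR [ 0.6253 -0.2814  0.004 ]
mat top BR [ 0.393 -0.308  0.004]
mat top BL [ 0.3767 -0.0826  0.004 ]
mat side L [ 0.3778 -0.087   0.004 ]
mat side B [ 0.4106 -0.2991  0.004 ]
mat side R [ 0.6281 -0.2681  0.004 ]
mat side T [ 0.5874 -0.065   0.004 ]
```

```bash
cat > lampfit.py <<'E'
from h import *
import pickle
from scipy.optimize import least_squares
t=pickle.load(open("top0.pkl","rb"));s=pickle.load(open("side0.pkl","rb"))
T=lambda x,y:(200+x/6-.4,165+y/6-.4); S=lambda x,y:(200+(x-402)/4.3-.4,157+y/6-.4)
M=[(-86,95,58),(-86,-95,58),(90,-95,58),(90,95,58)]
def W(p,m): c,q=np.cos(p[2]),np.sin(p[2]); x,y,z=np.array(m)/1000; return [p[0]+c*x-q*y,p[1]+q*x+c*y,z]
obs=[(t,T(*p),m) for p,m in zip([(100,408),(374,338),(300,100),(38,178)],M)]+[(s,S(*p),m) for p,m in zip([(425,152),(560,302),(742,190),(604,38)],M)]
r=least_squares(lambda p:np.concatenate([np.subtract(proj(c,W(p,m)),uv) for c,uv,m in obs]),[.525,.195,.215],loss="soft_l1")
P=r.x
if __name__=="__main__":
    print(P,r.fun.reshape(-1,2).round(1).tolist())
    out=[]
    for c,(u0,v0),(w,h) in((t,(198,165),(70,75)),(s,(198,155),(95,85))):
        k=5.5 if c is t else 4.2
        im=cv2.resize(c["img"][v0:v0+h,u0:u0+w],None,fx=k,fy=k,interpolation=cv2.INTER_CUBIC)
        def L(ms,col):
            q=[np.array(proj(c,W(P,m))) for m in ms]; q=np.array([((a-(u0,v0))+.5)*k for a in q]).round().astype(int)
            cv2.polylines(im,[q],True,col,1)
        L(M,(0,0,255)); L([(-67,62,55),(-67,-62,55),(-38,-62,55),(-38,62,55)],(0,255,0))
        L([(-73,12,83),(-73,-12,83),(-60,-12,83),(-60,12,83)],(255,0,0)); L([(-34,6,70),(-34,-6,70),(16,-6,70),(16,6,70)],(0,255,255))
        out.append(cv2.copyMakeBorder(im,0,420-im.shape[0],0,0,cv2.BORDER_CONSTANT))
    cv2.imwrite("pics/ov.png",np.hstack(out))
E
python3 lampfit.py
```

```text
[0.52446908 0.19417483 0.21986056] [[-0.1, 1.8], [0.2, -0.1], [0.0, -1.3], [-1.4, -1.3], [-1.0, -0.4], [-0.4, 3.8], [1.5, 0.5], [-0.1, -0.2]]
```

View pics/ov.png

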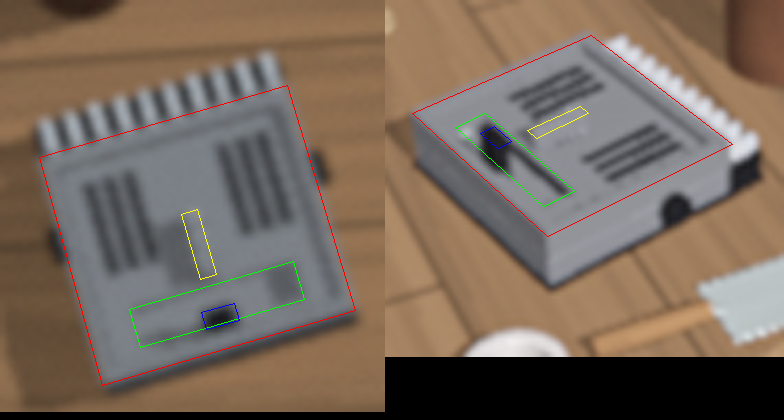

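The overlay matches in both views: lamp at (0.524, 0.194), yaw 0.22, tab at lamp y≈0 (top 220,317; side 495,140). Next is a helper to convert targets to rows, then the approach outside the tab.

```bash
cat > go.py <<'E'
import sys
from h import *
from lampfit import P,W
# usage: go.py lampx lampy tipz(mm) [yaw] [pitch_up] : prints shift (cm) & rotvec in tool axes
def row(pt,Rt):
    o=ctrl.get_obs(); R=Ro.from_euler("xyz",o["eef_rot"])
    print("t",round(o["time_s"],2),"tcp",o["ee_pos"].round(4),o["eef_rot"].round(3),"F",np.round(o["force"],1),"w",round(o["grip_width"],4),"gf",round(o["grip_force"],1))
    print("row",(R.inv().apply(np.array(pt)-o["ee_pos"])*100).round(2),(R.inv()*Rt).as_rotvec().round(3))
if __name__=="__main__":
    a=list(map(float,sys.argv[1:]))
    p=np.array(W(P,a[:3])); p[2]+=.199
    row(p,Ro.from_euler("xyz",[np.pi,0,a[3] if len(a)>3 else P[2]]))
E
python3 go.py -115 0 130
```

```text
t 0.1 tcp [0.2196 0.5042 0.4041] [-3.141 -0.     2.731] F [-0.3 -0.1  0.1] w 0.0942 gf 0.0
row [-31.04 -23.02   7.54] [-1.000e-03  1.000e-03  2.511e+00]
```

```bash
python3 -m jog '[[-5,-4,1,0,0,0.15],[-9,-7,2,0,0,0.3],[-13,-10,3,0,0,0.45],[-17,-13,4,0,0,0.6],[-21,-16,5,0,0,0.75],[-25,-19,6,0,0,0.9],[-28,-21,7,0,0,1.05],[-31,-23,7.5,0,0,1.2]]' 0 10 && python3 go.py -115 0 130
```

```text
time_s: 0.9
ee_pos: [0.4125, 0.1674, 0.3288]
eef_rot: [-3.141, 0.0, 1.524]
force: [1.0, 1.1, -0.3]
grip_width: 0.0334
grip_force: 0.0
t 0.9 tcp [0.4125 0.1674 0.3288] [-3.141  0.     1.524] F [ 1.   1.1 -0.3] w 0.0334 gf 0.0
row [ 0.17 -0.03 -0.02] [-0.000e+00  1.000e-03  1.304e+00]
```

```bash
python3 -m jog '[[0,0,0,0,0,0.15],[0,0,0,0,0,0.3],[0,0,0,0,0,0.45],[0,0,0,0,0,0.6],[0,0,0,0,0,0.75],[0,0,0,0,0,0.9],[0,0,0,0,0,1.05],[0,0,0,0,0,1.2]]' && python3 -m jog '[[0,0,0,0,0,0.1],[0,0,2,0,0,0.104],[0,0,4,0,0,0.104],[0,0,5.7,0,0,0.104],[0,0,5.7,0,0,0.104]]' && python3 go.py -100 0 73
```

```text
time_s: 1.7
ee_pos: [0.4119, 0.1695, 0.3294]
eef_rot: [-3.142, 0.001, 0.325]
force: [0.7, 0.7, -0.9]
grip_width: 0.0007
grip_force: 0.0
time_s: 2.2
ee_pos: [0.4115, 0.1694, 0.2708]
eef_rot: [3.141, 0.004, 0.227]
force: [0.9, -0.1, 0.7]
grip_width: 0.0005
grip_force: 0.0
t 2.2 tcp [0.4115 0.1694 0.2708] [3.141 0.004 0.227] F [ 0.9 -0.1  0.7] w 0.0005 gf 0.0
row [ 1.56  0.06 -0.12] [0.    0.004 0.007]
```

```bash
python3 -m jog '[[1,0.05,-0.1,0,0,0],[2,0.05,-0.1,0,0,0],[2.5,0.05,-0.1,0,0,0],[2.5,0.05,-0.1,0,0,0],[2.5,0.05,-0.1,0,0,0]]' && python3 - <<'E'
from h import *
t=cam("top");s=cam("side")
a=cv2.resize(t["img"][165:255,195:270],None,fx=5,fy=5,interpolation=cv2.INTER_CUBIC)
b=cv2.resize(s["img"][142:232,195:278],None,fx=5,fy=5,interpolation=cv2.INTER_CUBIC)
cv2.imwrite("pics/pre.png",np.hstack([a,b]))
E
python3 go.py -81 0 73
```

```text
time_s: 2.7
ee_pos: [0.4365, 0.1747, 0.2737]
eef_rot: [3.142, 0.0, 0.227]
force: [0.3, -0.0, -0.1]
grip_width: 0.0006
grip_force: 0.0
t 2.8 tcp [0.4363 0.1747 0.2737] [3.142 0.    0.227] F [0.5 0.5 0.6] w 0.0005 gf 0.0
row [0.93 0.03 0.17] [0.    0.    0.007]
```

View pics/pre.png

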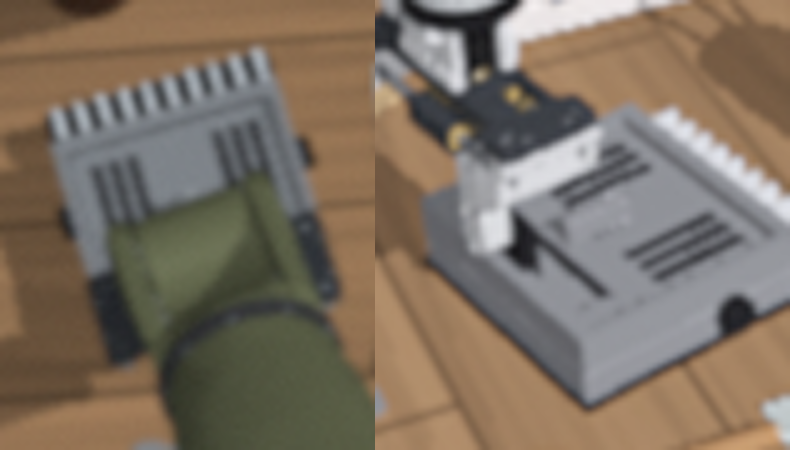

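In the side view the closed fingers (490,215) stand just outside the black tab (520,240), in line with it. I'll press in small steps.

```bash
python3 -m jog '[[0.3,0,0,0,0,0],[0.6,0,0,0,0,0],[0.8,0,0,0,0,0],[0.9,0,0,0,0,0],[1.0,0,0,0,0,0],[1.1,0,0,0,0,0],[1.2,0,0,0,0,0],[1.2,0,0,0,0,0]]' && python3 go.py -75 0 73
```

```text
time_s: 3.6
ee_pos: [0.4479, 0.1774, 0.2735]
eef_rot: [3.141, 0.002, 0.227]
force: [-6.5, -1.3, 4.3]
grip_width: 0.0006
grip_force: 2.9
t 3.6 tcp [0.4479 0.1774 0.2735] [3.141e+00 2.000e-03 2.270e-01] F [-6.5 -1.3  4.3] w 0.0006 gf 2.9
row [0.34 0.03 0.15] [0.    0.002 0.007]
```

```bash
python3 -m jog '[[0.1,0,0,0,0,0],[0.2,0,0,0,0,0],[0.3,0,0,0,0,0],[0.3,0,0,0,0,0]]' && python3 go.py -75 0 73
```

```text
time_s: 4.0
ee_pos: [0.4509, 0.178, 0.2734]
eef_rot: [3.142, 0.002, 0.227]
force: [-5.2, -1.4, 4.0]
grip_width: 0.0003
grip_force: 2.8
t 4.0 tcp [0.4509 0.178  0.2734] [3.142e+00 2.000e-03 2.270e-01] F [-5.2 -1.4  4. ] w 0.0003 gf 2.8
row [0.04 0.03 0.14] [0.    0.002 0.007]
```

```bash
python3 -m jog '[[0.1,0,0,0,0,0],[0.2,0,0,0,0,0],[0.2,0,0,0,0,0],[0.2,0,0,0,0,0]]' && python3 -m jog '[[0.1,0,0,0,0,0],[0.2,0,0,0,0,0],[0.2,0,0,0,0,0],[0.2,0,0,0,0,0]]' && python3 - <<'E'
from h import *
s=cam("side")
cv2.imwrite("pics/press.png",cv2.resize(s["img"][142:232,195:278],None,fx=6,fy=6,interpolation=cv2.INTER_CUBIC))
E
```

```text
time_s: 4.4
ee_pos: [0.4527, 0.1785, 0.2734]
eef_rot: [3.142, 0.002, 0.227]
force: [-5.7, -1.6, 3.6]
grip_width: 0.0001
grip_force: 3.2
time_s: 4.8
ee_pos: [0.4546, 0.1789, 0.2734]
eef_rot: [3.141, 0.002, 0.227]
force: [-6.0, -1.7, 4.3]
grip_width: 0.0004
grip_force: 3.5
```

View pics/press.png

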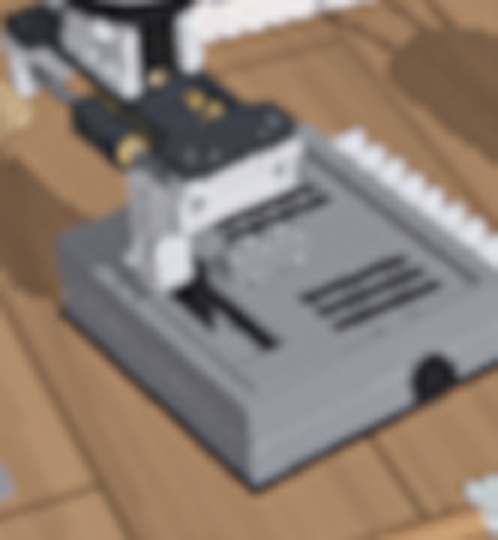

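The finger (170,265) is flexing the tab inward, and the edge bar doesn't look raised yet. The force is 6.2 N, so I'll press a little further.

```bash
python3 -m jog '[[0.1,0,0,0,0,0],[0.15,0,0,0,0,0],[0.15,0,0,0,0,0],[0.15,0,0,0,0,0]]' && python3 -m jog '[[0.1,0,0,0,0,0],[0.15,0,0,0,0,0],[0.15,0,0,0,0,0],[0.15,0,0,0,0,0]]' && python3 - <<'E'
from h import *
s=cam("side")
cv2.imwrite("pics/press2.png",cv2.resize(s["img"][142:232,195:278],None,fx=6,fy=6,interpolation=cv2.INTER_CUBIC))
E
```

```text
time_s: 5.25
ee_pos: [0.4561, 0.1793, 0.2735]
eef_rot: [3.141, 0.002, 0.227]
force: [-7.3, -1.6, 4.7]
grip_width: 0.0003
grip_force: 3.8
time_s: 5.65
ee_pos: [0.4572, 0.1796, 0.2734]
eef_rot: [3.141, 0.004, 0.227]
force: [-11.0, -3.0, 8.0]
grip_width: 0.0007
grip_force: 5.9
```

View pics/press2.png

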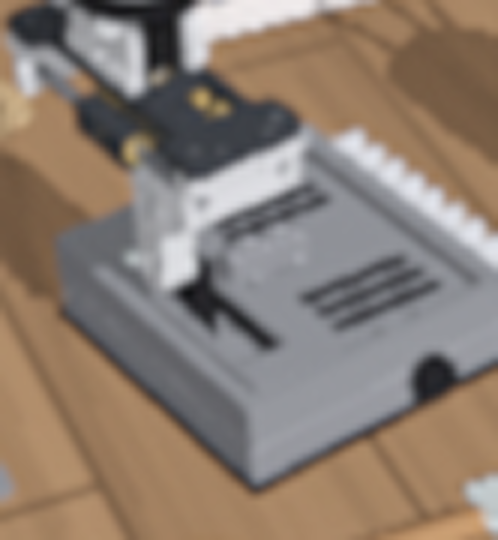

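Force rose to 11 N, which means the tab's stop at 12 mm is reached, so it should have let go. I'll back off, raise, and compare the edge with the first picture.

```bash
python3 -m jog '[[-0.5,0,0,0,0,0],[-1.5,0,0,0,0,0],[-3,0,0,0,0,0],[-3,0,-3,0,0,0],[-3,0,-6,0,0,0],[-5,0,-8,0,0,0],[-8,0,-8,0,0,0],[-8,0,-8,0,0,0]]' 60 10 && python3 - <<'E'
from h import *
import pickle
s=cam("side");t=cam("top"); s0=pickle.load(open("side0.pkl","rb"))
pickle.dump(s,open("side1.pkl","wb"));pickle.dump(t,open("top1.pkl","wb"))
f=lambda i:cv2.resize(i[152:232,198:263],None,fx=6,fy=6,interpolation=cv2.INTER_CUBIC)
cv2.imwrite("pics/cmp.png",np.hstack([f(s0["img"]),f(s["img"])]))
E
python3 go.py -9 0 120
```

```text
time_s: 6.5
ee_pos: [0.3778, 0.1612, 0.3541]
eef_rot: [-3.141, -0.001, 0.227]
force: [-0.8, -0.6, 1.0]
grip_width: 0.0564
grip_force: 0.0
t 6.6 tcp [0.3798 0.1616 0.354 ] [-3.141e+00 -2.000e-03  2.270e-01] F [0.7 0.  0.7] w 0.0562 gf 0.0
row [13.92  0.08  3.52] [-0.    -0.002  0.007]
```

View pics/cmp.png

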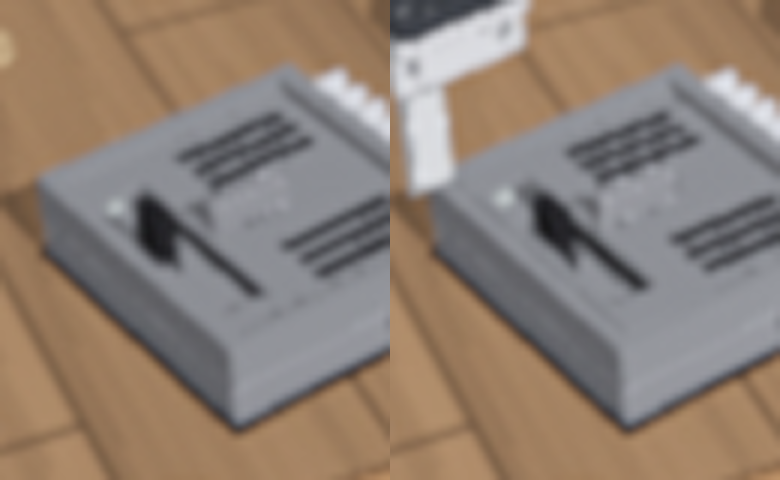

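The right (after) view shows the bar raised in front of the tab (560,230) and the vents and rib lifted, so the cover has sprung up. Now I'll go to the rib.

```bash
python3 -m jog '[[4,0.1,0,0,0,0],[8,0.1,0,0,0,0],[12,0.1,1,0,0,0],[13.9,0.1,3,0,0,0],[13.9,0.1,4,0,0,0],[13.9,0.1,4,0,0,0],[13.9,0.1,4,0,0,0]]' 60 && python3 go.py -8 0 58.5
```

```text
time_s: 7.3
ee_pos: [0.5153, 0.1919, 0.314]
eef_rot: [3.142, 0.0, 0.227]
force: [-0.5, -0.3, 1.0]
grip_width: 0.0566
grip_force: 0.0
t 7.3 tcp [0.5153 0.1919 0.314 ] [3.142 0.    0.227] F [-0.5 -0.3  1. ] w 0.0566 gf 0.0
row [ 0.15 -0.02  5.65] [0.    0.    0.007]
```

```bash
python3 -m jog '[[0.15,0,2,0,0,0],[0.15,0,4,0,0,0],[0.15,0,5,0,0,0],[0.15,0,5.4,0,0,0],[0.15,0,5.6,0,0,0],[0.15,0,5.6,0,0,0],[0.15,0,5.6,0,0,0]]' && python3 -m jog '[[0,0,0,0,0,0],[0,0,0,0,0,0],[0,0,0,0,0,0],[0,0,0,0,0,0],[0,0,0,0,0,0],[0,0,0,0,0,0],[0,0,0,0,0,0],[0,0,0,0,0,0]]' 0 15
```

```text
time_s: 8.0
ee_pos: [0.5172, 0.1923, 0.2584]
eef_rot: [-3.142, -0.001, 0.227]
force: [0.1, 0.2, -0.6]
grip_width: 0.0565
grip_force: 0.0
time_s: 8.8
ee_pos: [0.5171, 0.1922, 0.2576]
eef_rot: [3.141, 0.0, 0.227]
force: [1.1, -0.8, 0.2]
grip_width: 0.0121
grip_force: 15.0
```

```bash
python3 -m jog '[[0.53,0,-0.21,0,-0.025,0],[1.06,0,-0.41,0,-0.05,0],[1.6,0,-0.6,0,-0.075,0],[2.14,0,-0.76,0,-0.1,0],[2.7,0,-0.92,0,-0.125,0],[3.24,0,-1.06,0,-0.15,0],[3.24,0,-1.06,0,-0.15,0]]' 0 25
```

```text
time_s: 9.5
ee_pos: [0.5485, 0.1996, 0.2674]
eef_rot: [-3.142, 0.153, 0.227]
force: [-6.3, -1.5, -2.3]
grip_width: 0.0118
grip_force: 25.0
```

```bash
python3 -m jog '[[0.53,0,-0.21,0,-0.025,0],[1.06,0,-0.41,0,-0.05,0],[1.6,0,-0.6,0,-0.075,0],[2.14,0,-0.76,0,-0.1,0],[2.7,0,-0.92,0,-0.125,0],[3.24,0,-1.06,0,-0.15,0],[3.24,0,-1.06,0,-0.15,0]]' && python3 -m jog '[[-0.3,0,0,0,0,0],[-0.6,0,0,0,0,0],[-0.9,0,0,0,0,0],[-1.2,0,0,0,0,0],[-1.5,0,-0.2,0,0,0],[-1.5,0,-0.2,0,0,0]]'
```

```text
time_s: 10.2
ee_pos: [0.5816, 0.2072, 0.2735]
eef_rot: [-3.142, 0.3, 0.227]
force: [-1.4, 0.2, -3.5]
grip_width: 0.0118
grip_force: 25.0
time_s: 10.8
ee_pos: [0.5678, 0.204, 0.2808]
eef_rot: [-3.142, 0.299, 0.227]
force: [-0.2, -0.9, -1.0]
grip_width: 0.012
grip_force: 25.0
```

```bash
python3 -m jog '[[-0.6,0,-1.9,0,0,0],[-1.2,0,-3.8,0,0,0],[-1.8,0,-5.7,0,0,0],[-2.4,0,-7.6,0,0,0],[-3.0,0,-9.5,0,0,0],[-3.6,0,-11.4,0,0,0],[-4.2,0,-13.3,0,0,0],[-4.2,0,-13.3,0,0,0]]' && python3 - <<'E'
from h import *
s=cam("side");t=cam("top")
f=lambda i,k:cv2.resize(i,None,fx=k,fy=k,interpolation=cv2.INTER_CUBIC)
cv2.imwrite("pics/lift.png",f(s["img"][60:330,120:460],2.2))
o=ctrl.get_obs();print(o["force"].round(1),o["moment"].round(2))
E
```

```text
time_s: 11.6
ee_pos: [0.5672, 0.2039, 0.4224]
eef_rot: [-3.141, 0.295, 0.227]
force: [-0.0, 1.3, -1.7]
grip_width: 0.0113
grip_force: 25.0
[-0.7  0.3 -1.1] [ 0.01 -0.06  0.03]
```

View pics/lift.png

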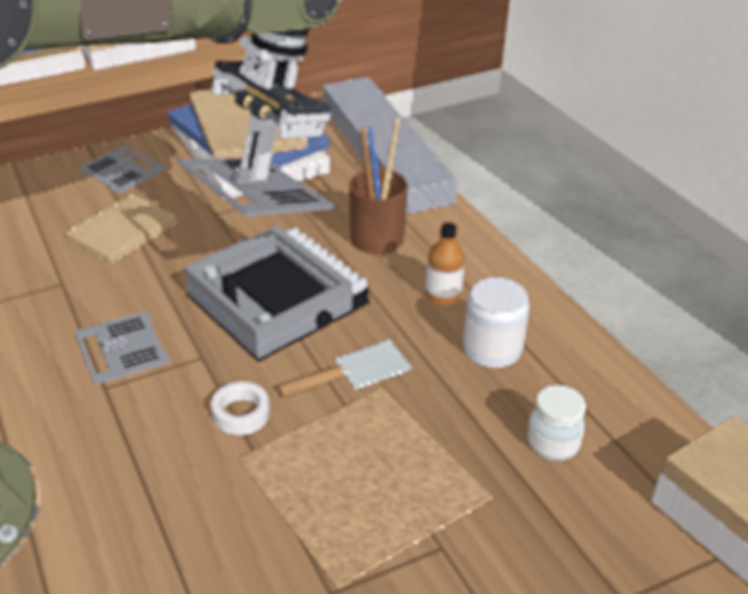

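The cover hangs from the gripper at side crop (255,195), the bay is open, and nothing else has moved. Next is to carry it over the mat and level it.

```bash
cat > tgt.py <<'E'
import sys
from go import *
x,y,z,pitch,yaw=map(float,sys.argv[1:6])   # tip (200 mm ahead) position
R=Ro.from_euler("xyz",[np.pi,pitch,yaw])
row(np.array([x,y,z])-R.apply([0,0,.19]),R)
E
python3 tgt.py .490 -.181 .17 -.06 .13
```

```text
t 11.7 tcp [0.5672 0.2038 0.4191] [3.142 0.3   0.227] F [-0.7  0.3 -1.1] w 0.012 gf 25.0
row [-14.78  35.65  10.79] [0.012 0.36  0.097]
```

```bash
python3 -m jog '[[-1,2.5,0.5,0,0.02,0],[-2.5,6,1.5,0,0.06,0.02],[-4,10,2.5,0,0.1,0.03],[-5.5,14,3.5,0,0.14,0.04],[-7,18,4.5,0,0.18,0.05],[-8.5,22,5.5,0,0.22,0.06],[-10,26,7,0.01,0.26,0.07],[-11.5,29,8.2,0.01,0.3,0.08]]' && python3 tgt.py .490 -.181 .17 -.06 .13
```

```text
time_s: 12.5
ee_pos: [0.5009, -0.1109, 0.3734]
eef_rot: [3.14, 0.0, 0.145]
force: [1.2, -0.1, -1.7]
grip_width: 0.012
grip_force: 25.0
t 12.5 tcp [ 0.5009 -0.1109  0.3734] [3.14  0.    0.145] F [ 1.2 -0.1 -1.7] w 0.012 gf 25.0
row [-3.23  6.76  1.39] [0.001 0.06  0.015]
```

```bash
python3 -m jog '[[-1,2.5,0.4,0,0.02,0],[-2,4.7,0.8,0,0.04,0.01],[-3,6.2,1.2,0,0.06,0.015],[-3.2,6.8,1.4,0,0.06,0.015],[-3.2,6.8,1.4,0,0.06,0.015],[-3.2,6.8,1.4,0,0.06,0.015]]' && python3 - <<'E'
from h import *
import pickle
s=cam("side");t=cam("top"); pickle.dump((t,s),open("hov.pkl","wb"))
f=lambda i,k:cv2.resize(i,None,fx=k,fy=k,interpolation=cv2.INTER_CUBIC)
a=f(t["img"][150:270,265:375],3.6);b=f(s["img"][180:300,210:320],3.6)
cv2.imwrite("pics/hov.png",np.hstack([a,b]))
o=ctrl.get_obs();print(o["ee_pos"].round(4),o["eef_rot"].round(3))
E
```

```text
time_s: 13.1
ee_pos: [0.4803, -0.1803, 0.3612]
eef_rot: [3.14, -0.059, 0.132]
force: [0.1, 0.2, -1.2]
grip_width: 0.0116
grip_force: 25.0
[ 0.4804 -0.1801  0.3614] [ 3.14  -0.06   0.133]
```

View pics/hov.png

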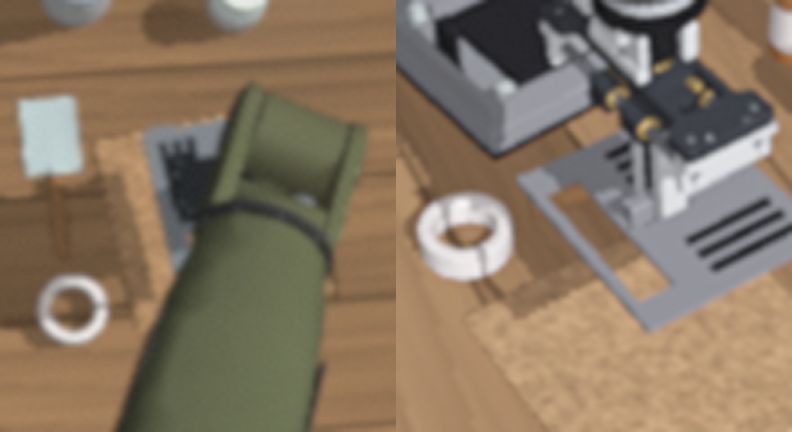

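The hover view shows the cover, rib gripped, over the mat, with its -x edge at crop (518,178)–(648,328). I'll check its tilt numerically from its near (-y) edge line.

```bash
python3 - <<'E'
from h import *
import pickle
t,s=pickle.load(open("hov.pkl","rb"))
yaw=.133; ex=np.array([np.cos(yaw),np.sin(yaw),0]);ey=np.array([-np.sin(yaw),np.cos(yaw),0])
tcp=np.array([.4804,-.1801,.3614])
def ony(u,v,yo):
    o,d=ray(s,u,v); k=(yo-(o-tcp)@ey)/(d@ey); p=o+k*d; return np.array([(p-tcp)@ex,p[2]]).round(4)
C=lambda x,y:((x-396)/3.6+210-.4,180+y/3.6-.4)
print("corner+y",ony(*C(518,178),.085),"corner-y",ony(*C(648,328),-.085))
# -y edge: lower boundary of grey plate (grey: low sat vs wood)
h=cv2.cvtColor(s["img"],cv2.COLOR_BGR2HSV); m=(h[...,1]<60).astype(np.uint8)
pts=[]
for u in range(283,345,3):
    col=np.where(m[230:290,u])[0]
    if len(col): pts.append((u,230+col.max()+.5))
print(pts)
q=np.array([ony(u,v,-.085) for u,v in pts]); print(q.tolist())
E
```

```text
corner+y [-0.0559  0.16  ] corner-y [-0.0574  0.1626]
[(283, np.float64(270.5)), (286, np.float64(269.5)), (289, np.float64(267.5)), (292, np.float64(266.5)), (295, np.float64(264.5)), (298, np.float64(263.5)), (301, np.float64(261.5)), (304, np.float64(259.5)), (307, np.float64(258.5)), (310, np.float64(256.5)), (313, np.float64(255.5)), (316, np.float64(253.5)), (319, np.float64(251.5)), (322, np.float64(250.5)), (325, np.float64(248.5)), (328, np.float64(247.5))]
[[-0.0477, 0.1573], [-0.0391, 0.1554], [-0.0305, 0.1571], [-0.0217, 0.1552], [-0.013, 0.1569], [-0.0041, 0.155], [0.0047, 0.1568], [0.0135, 0.1585], [0.0226, 0.1566], [0.0316, 0.1584], [0.0408, 0.1565], [0.0498, 0.1582], [0.0589, 0.16], [0.0684, 0.1581], [0.0776, 0.1599], [0.0872, 0.158]]
```

Tilt is about 0.02 rad and the cover centre is at about (0.50, −0.178), over the mat's centre, so I'll lower it.

```bash
python3 -m jog '[[-0.15,0,2.5,0,0,0],[-0.3,0,5,0,0,0],[-0.45,0,7.5,0,0,0],[-0.6,0,10,0,0,0],[-0.72,0,12,0,0,0],[-0.8,0,13.3,0,0,0],[-0.84,0,14,0,0,0],[-0.84,0,14,0,0,0]]' && python3 -m jog '[[-0.01,0,0.2,0,0,0],[-0.02,0,0.4,0,0,0],[-0.03,0,0.5,0,0,0],[-0.03,0,0.6,0,0,0],[-0.03,0,0.6,0,0,0]]'
```

```text
time_s: 14.0
ee_pos: [0.4802, -0.1808, 0.2209]
eef_rot: [3.14, -0.06, 0.132]
force: [1.2, 0.2, -1.1]
grip_width: 0.0122
grip_force: 25.0
time_s: 14.5
ee_pos: [0.4802, -0.1811, 0.2153]
eef_rot: [3.14, -0.06, 0.132]
force: [-0.3, 0.2, -2.5]
grip_width: 0.0118
grip_force: 25.0
```

```bash
python3 -m jog '[[0,0,0.1,0,0,0],[0,0,0.2,0,0,0],[0,0,0.2,0,0,0],[0,0,0.2,0,0,0]]' && python3 -m jog '[[0,0,0.1,0,0,0],[0,0,0.1,0,0,0],[0,0,0.1,0,0,0]]'  && python3 -m jog '[[0,0,0.1,0,0,0],[0,0,0.1,0,0,0],[0,0,0.1,0,0,0]]'
```

```text
time_s: 14.9
ee_pos: [0.4803, -0.1811, 0.2133]
eef_rot: [3.14, -0.06, 0.132]
force: [-0.3, 0.4, -0.2]
grip_width: 0.0116
grip_force: 25.0
time_s: 15.2
ee_pos: [0.4805, -0.1811, 0.2124]
eef_rot: [3.14, -0.061, 0.132]
force: [1.6, 0.3, 1.6]
grip_width: 0.0119
grip_force: 25.0
time_s: 15.5
ee_pos: [0.4805, -0.1811, 0.2116]
eef_rot: [3.14, -0.061, 0.132]
force: [0.5, 1.1, 5.3]
grip_width: 0.0123
grip_force: 25.0
```

Contact with the mat is felt. Now I'll open, retreat straight up along the tool axis, and verify.

```bash
python3 -m jog '[[0,0,0,0,0,0],[0,0,0,0,0,0],[0,0,0,0,0,0],[0,0,0,0,0,0],[0,0,0,0,0,0]]' 45 && python3 -m jog '[[0,0,-0.5,0,0,0],[0,0,-2,0,0,0],[0,0,-5,0,0,0],[0,0,-9,0,0,0],[0,0,-13,0,0,0],[0,0,-17,0,0,0],[-3,-4,-19,0,0,0],[-7,-8,-19,0,0,0]]' && python3 -m jog '[[-4,-4,0,0,0,0],[-8,-8,0,0,0,0],[-11,-12,0,0,0,0],[-11,-16,0,0,0,0],[-11,-19,0,0,0,0],[-11,-19,0,0,0,0]]'
```

```text
time_s: 16.0
ee_pos: [0.4804, -0.1811, 0.2112]
eef_rot: [3.14, -0.06, 0.132]
force: [-0.7, -0.2, -0.7]
grip_width: 0.0422
grip_force: 0.0
time_s: 16.8
ee_pos: [0.3966, -0.1178, 0.3991]
eef_rot: [3.138, -0.064, 0.131]
force: [0.8, 1.4, -0.1]
grip_width: 0.0423
grip_force: 0.0
time_s: 17.4
ee_pos: [0.2622, 0.0584, 0.3903]
eef_rot: [3.14, -0.062, 0.138]
force: [0.1, 0.1, -0.1]
grip_width: 0.042
grip_force: 0.0
```

```bash
python3 - <<'E'
from h import *
import pickle
for n,roi in(("top",(265,160,375,260)),("side",(225,235,350,330))):
    c=cam(n);c0=pickle.load(open(n+"0.pkl","rb"));x0,y0,x1,y1=roi
    h=cv2.cvtColor(c["img"],cv2.COLOR_BGR2HSV); m=np.zeros(h.shape[:2],np.uint8)
    m[y0:y1,x0:x1]=(h[y0:y1,x0:x1,1]<70)*255
    m=cv2.morphologyEx(m,cv2.MORPH_CLOSE,np.ones((5,5)))
    k=max(cv2.findContours(m,cv2.RETR_EXTERNAL,cv2.CHAIN_APPROX_NONE)[0],key=cv2.contourArea)
    k=cv2.convexHull(k); q=cv2.approxPolyDP(k,5,True)[:,0]
    P=np.array([onz(c,*p,.009)[:2] for p in q.astype(float)]); print(n,q.tolist(),P.round(3).tolist(),"sides",[round(float(np.linalg.norm(P[i]-P[i-1])),3) for i in range(len(P))],"mid",((P.max(0)+P.min(0))/2).round(3), P.mean(0).round(3))
    if n=="side":
        # bystander change check: largest changed blobs outside lamp/mat
        pass
    d=(np.abs(c["img"].astype(int)-c0["img"]).max(2)>45).astype(np.uint8); d=cv2.morphologyEx(d,cv2.MORPH_OPEN,np.ones((3,3)))
    print("changed",[s[:5].tolist() for s in cv2.connectedComponentsWithStats(d)[2][1:] if s[4]>20])
E
```

```text
top [[339, 188], [348, 223], [309, 231], [301, 196]] [[0.586, -0.249], [0.435, -0.27], [0.414, -0.106], [0.563, -0.087]] sides [0.164, 0.152, 0.165, 0.15] mid [ 0.5   -0.178] [ 0.499 -0.178]
changed [[217, 190, 34, 30, 655], [302, 190, 42, 29, 714], [307, 221, 5, 6, 30], [248, 250, 55, 72, 2018], [106, 265, 62, 55, 1375], [261, 278, 4, 8, 26], [160, 296, 103, 46, 2558], [288, 307, 11, 10, 69], [93, 309, 8, 5, 34], [308, 313, 5, 6, 28], [276, 318, 11, 11, 82], [324, 325, 5, 11, 44], [296, 327, 17, 32, 228], [241, 329, 32, 55, 791], [0, 333, 8, 10, 56], [0, 347, 10, 17, 116], [318, 348, 14, 12, 94], [216, 372, 11, 12, 98], [4, 374, 13, 10, 111]]
side [[291, 247], [326, 285], [279, 310], [246, 267]] [[0.566, -0.086], [0.586, -0.251], [0.436, -0.269], [0.415, -0.1]] sides [0.151, 0.166, 0.151, 0.17] mid [ 0.501 -0.178] [ 0.501 -0.177]
changed [[0, 11, 154, 150, 11882], [120, 86, 41, 18, 415], [126, 107, 7, 6, 33], [159, 107, 14, 15, 82], [71, 117, 13, 7, 71], [89, 121, 12, 7, 60], [161, 124, 8, 6, 35], [147, 126, 15, 9, 97], [138, 136, 53, 68, 1623], [68, 140, 9, 6, 41], [99, 140, 7, 10, 41], [54, 158, 28, 31, 352], [225, 171, 35, 32, 519], [231, 174, 7, 6, 30], [0, 182, 14, 40, 340], [91, 207, 30, 54, 915], [94, 229, 5, 10, 41], [0, 240, 11, 26, 202], [52, 246, 36, 34, 759], [269, 250, 28, 32, 408], [12, 258, 17, 7, 92], [279, 273, 8, 8, 42], [289, 274, 30, 22, 355]]
```

Both views agree: the cover lies flat at (0.500, −0.178), with the mat's centre at (0.499, −0.180). The pictures changed only at the lamp, the mat, and the arm and its shadow.

```bash
python3 -c "
from station import ctrl
print(ctrl.hand_in())"
```

```text
the job is handed in; nothing more can be done
None
```

I released the snap tab, lifted the cover off by its rib and laid it flat, rib up, within about 3 mm of the cork mat's centre; the other objects showed no movement, and I handed the job in at about 17.5 s; hand-in gave no verdict.

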